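# Build up the rectifier diode clamp on its heat sink

## Task

Build up the rectifier clamp on the finned heat sink: centred on the bright round seat between the two studs stack the diode capsule, on it the square copper terminal block, on that the porcelain insulator cup with its recess up, then stand the steel thrust button in the recess, and last lower the steel clamp bar over both studs so that it rests level on the button, ready for its nuts. Leave the fuse carrier and the two brass protectors where they are.

Things in the scene. Friction and masses are not known exactly. Their poses are not given: they have to be found in the camera images.
- seat (a point): Target: bright round seat, 58 mm wide, amid the flat top of an aluminium heat sink (110 x 130 mm, 26 mm high, fixed, fins down, a copper lug at its +x edge). Point: seat centre, on the top face; z up, y along the line of two upright studs at y = +/-45 mm: 8 mm thick, 66 mm tall, tips tapered, with collars 16 mm wide, 5 mm high. Fingers closing along x clear the studs; wide open along y they strike them.
- puck_mid (a point): Diode capsule (puck): loose flat cylinder, white ceramic with a thin metal rim around its middle and round metal contact faces on top and bottom, 42 mm diameter, 15 mm high, about 80 g, lying flat. Point: its centre, 7.5 mm above its underside; z up.
- block_mid (a point): Copper terminal block: loose square plate 44 x 44 mm, 12 mm thick, about 200 g, lying flat, with a dark tapped hole in one edge. Point: its centre, 6 mm above its underside; x and y square to its sides, z up.
- cup_mid (a point): Insulator cup: loose white porcelain disc 46 mm diameter, 14 mm high, about 50 g, with a round recess 32 mm across and 5 mm deep in its top (floor 9 mm above its underside), lying recess up. Point: on its axis, 7 mm above its underside; z up.
- button_mid (a point): Thrust button: loose plain steel cylinder with a shallow groove, 22 mm diameter, 18 mm high, about 55 g, standing upright. Point: its centre, 9 mm above its underside; z up. In the recess it stands 13 mm above the cup's rim.
- bar_mid (a point): Clamp bar: loose flat steel bar 125 mm long (its y), 32 mm wide (its x), 8 mm thick, about 200 g, lying flat, with two round through holes 18 mm across at y = +45 and -45 mm. Point: its centre, 4 mm above its underside; z up. With everything below it in place its underside rests 54 mm above the seat and the studs reach 4 mm past its top face.
- protector_a_mid (a point): Bystander: small brass carbon-block protector with a hexagonal collar, standing, 20 mm diameter, 34 mm high. Point: its centre, 17 mm up.
- protector_b_mid (a point): Bystander: a second brass protector like the first, standing, 20 mm diameter, 34 mm high. Point: its centre, 17 mm up.
- fuse_carrier_mid (a point): Bystander: white porcelain fuse carrier, 62 mm long (its x), 28 mm wide, 39 mm high with a narrow grip on top. Point: its middle, 20 mm up.

How it is judged:
By the outcome, as a careful person would: the job done as asked, in the order asked, and still so for the second after the job is handed in, with the robot touching nothing.
It also fails if it takes over 134 s, if anything falls off the work surface, if the arm or the gripper's body presses on something with over 40 N, if the wrist force passes 120 N, or if a joint passes its speed limit or range.

## Robot

A 6-joint arm with a two-finger parallel gripper is mounted at the origin on the work surface. World frame = base frame: x ahead of the robot, y to its left, z up, the work surface at z = 0. Lengths are in m, angles in rad, forces in N, time in s.
With the tool pointing down it reaches from about 0.275 to 0.825 m from the base axis. Payload 5.2 kg.
Tool frame: the origin (TCP) lies on the centre line of the jaws, within the pads' length; the fingertips stand 25 mm ahead of it and the grasp point (between the pads) lies 6 mm ahead of it; z points along the fingers, y is the line along which they close (so a half turn about z gives the same grasp; the last joint's range is limited). The gripper opens to 93 mm and grips with 3 to 60 N. Pads are 15 mm wide; open, the fingers measure 128 mm over their backs; the gripper's body (75 mm by 188 mm) begins 65 mm behind the grasp point.
Start: joints at [0.925, 0.259, 1.535, -0, 1.348, -0.203], TCP at [0.236, 0.497, 0.244] pointing down, gripper open.
Joint ranges: [-3.14, 3.14], [-0.91, 2.08], [0.19, 2.58], [-1.22, 4.36], [0.22, 2.71], [-3.12, 3.12]. Speed limits (rad/s): [2.57, 2.57, 3.14, 3.14, 3.14, 3.14].

## Interface

Orientations are given as a rotation vector (axis times angle).
In Python, from rig import state, viewer, ticket, models gives the robot as it stands. The module is installed in compiled form; this text tells all that it offers.
- The arm moves only by the tool apply_moves, never from a script. Its argument "targets" is one flat list of numbers, 7 for each row, row after row: the shift along the tool's x, y, z each as a share of 0.3 m, from -1 to 1, then the turn, a rotation vector about the tool's x, y, z each as a share of pi/4 rad, from -1 to 1, then the opening, from 0 (shut) to 1 (fully open). A call has 1 to 20 rows; each row is the pose to reach, as a shift and turn from the pose commanded when the call began, along the tool's axes at that moment; what a row does not reach only later rows make up. A row lasts 1/12 s, in which the tool goes at most 41.7 mm and 7.16 degrees, less where a joint would pass 70% of its speed; a pose out of reach is approached as far as the arm can. A call with a number of a shift or a turn outside -1 to 1 is refused whole. A call with a gripper value outside its range is refused whole. The fingers move at their own pace and stop on an object; the grip force is fixed at half the most. Time passes only in rows, so rows that repeat a pose let the fingers close. It gives the time, the measured TCP pose, the force, the opening and the grip force at its end, in the units of the state.
- state(): the state, without advancing time (a new reading comes with each control period).
- viewer.snapshot(name): name is "side" or "top" or "wrist"; returns a dict with "frame" (384x512x3 uint8, red, green, blue), "mtx" (3x3 intrinsics, pixels), "k1" (the pictures are not rectified: a ray, as slopes to the right and down, at radius r is drawn at 1 + k1 r^2 times it, then the intrinsics apply), "extrinsics" (4x4, takes a point from camera to world coordinates). Camera axes: x right, y up, looking along -z (the intrinsics and any distortion apply to the point x, -y, -z); pixel columns grow to the right and rows downward; lengths in m; the calibration is good to about 2 mm. A picture is of the moment at which its call begins. There is no depth.
- ticket.job_done(): hands the job in; it is judged then, once.
Trained networks look in the newest picture that a camera, given by its name, has taken for a name from the list of things; names that differ only in an ending like _2 or _b are one class to them, and where a whole thing is asked for, a point or a joint stands for the part that bears it (a point fixed in the world has none). Each returns a list of dicts, best first, with "conf" (0 to 1); they miss things now and then, are a little off and sometimes report something else, mostly with a low value. They report only what shows in the picture. A call takes as long as a camera call.
- models.search_frame(camera, label): "xy" ([column, row] in pixels, amid what is visible of it).
- models.place_of(camera, label): "xy" ([column, row] in pixels: a listed point, or the origin of a listed thing).
The state is a dict: "time": time; "joint_positions": joint angles; "qd": joint speeds; "joint_torque": joint torques, N m; "tool_pos": TCP position; "ee_rot": TCP orientation; "ft_force": force on the tool from outside, world axes, zero at the start; "moment": the same for the moment, N m; "gripper_width": opening from 0.0 (shut) to 1.0 (fully open); "finger_force": force on a finger pad.
Only numpy, scipy, OpenCV 4.12 (cv2) and the standard library are available. Lean on these libraries where they do the work, as an engineer would, in place of code of your own. Each camera call takes 0.05 s, during which the arm holds its last target. There are 200 camera calls.

## Working session

There is one attempt and no reset: what is moved stays moved. The work goes in short steps, Python scripts to look and compute and a tool call to move; the robot and the scene stay as the last step left them, time stands still between calls to the robot, and variables do not carry over. Pictures are saved under pics/ and viewed, at most 14 in all, crops included, and the job is handed in when it is done.

Besides the shell and the picture viewer there is one more tool, called as name(argument=value, ...) on one line, values as JSON. apply_moves: Moves the arm, as the interface text tells. Its arguments: {"type":"object","properties":{"targets":{"type":"array","items":{"type":"number"}}},"required":["targets"]}

```bash
mkdir -p pics; cat > h.py <<'E'
import numpy as np, cv2
from scipy.spatial.transform import Rotation as R
from rig import state, viewer, ticket, models
def ray(s,xy):
    K=s["mtx"];k=s["k1"];d=np.array([(xy[0]-K[0][2])/K[0][0],(xy[1]-K[1][2])/K[1][1]])
    u=d.copy()
    for _ in range(30): u=d/(1+k*(u@u))
    E=np.array(s["extrinsics"]);return E[:3,3],E[:3,:3]@np.array([u[0],-u[1],-1])
def at(s,xy,z):
    o,d=ray(s,xy);return o+d*(z-o[2])/d[2]
def proj(s,p):
    E=np.array(s["extrinsics"]);c=E[:3,:3].T@(np.array(p)-E[:3,3]);u=np.array([c[0],-c[1]])/-c[2]
    u=u*(1+s["k1"]*(u@u));K=s["mtx"];return np.array([K[0][0]*u[0]+K[0][2],K[1][1]*u[1]+K[1][2]])
def tri(a,b):
    A=np.zeros((3,3));v=np.zeros(3)
    for o,d in (a,b):
        d=d/np.linalg.norm(d);P=np.eye(3)-np.outer(d,d);A+=P;v+=P@o
    return np.linalg.solve(A,v)
def save(n,s): cv2.imwrite(f"pics/{n}.png",cv2.cvtColor(s["frame"],cv2.COLOR_RGB2BGR))
H=dict(seat=.026,puck_mid=.0075,block_mid=.006,cup_mid=.007,button_mid=.009,bar_mid=.004,protector_a_mid=.017,fuse_carrier_mid=.02)
E
cat > a.py <<'E'
from h import *
S={n:viewer.snapshot(n) for n in("side","top","wrist")}
for n in S: save(n+"0",S[n])
np.set_printoptions(precision=4,suppress=True)
for l,z in H.items():
    for n in S:
        for r in models.place_of(n,l)[:2]:
            if r["conf"]>.3: print(l,n,round(r["conf"],2),np.array(r["xy"]),at(S[n],r["xy"],z))
s=state();print(s)
im=np.vstack([np.hstack([S["top"]["frame"],S["side"]["frame"]])]);cv2.imwrite("pics/all0.png",cv2.cvtColor(cv2.resize(im,(800,300)),cv2.COLOR_RGB2BGR))
for n in S: print(n,S[n]["extrinsics"],S[n]["mtx"],S[n]["k1"])
E
python3 a.py
```

```text
seat side 0.61 [227.7 123.4] [0.4644 0.2687 0.026 ]
seat top 0.56 [145.5 241.7] [0.4592 0.2507 0.026 ]
puck_mid side 0.6 [273.2 230.4] [ 0.5619 -0.0721  0.0075]
block_mid side 0.81 [318.8 182.2] [0.6821 0.065  0.006 ]
block_mid side 0.62 [296.1 134. ] [0.6446 0.2383 0.006 ]
block_mid top 0.91 [236.7 142.5] [0.6805 0.0623 0.006 ]
cup_mid side 0.62 [221.5 227.7] [ 0.4472 -0.0576  0.007 ]
cup_mid top 0.87 [296.9 252.2] [ 0.4377 -0.068   0.007 ]
button_mid side 0.73 [272.4 230. ] [ 0.5601 -0.072   0.009 ]
button_mid side 0.58 [226.1 122.6] [0.4592 0.2915 0.009 ]
button_mid top 0.58 [291.6 144.8] [ 0.673 -0.06   0.009]
bar_mid side 0.72 [321.3 290.5] [ 0.649  -0.2242  0.004 ]
bar_mid top 0.91 [364.2 157.2] [ 0.6448 -0.2201  0.004 ]
protector_a_mid side 0.51 [213.1 181.8] [0.4276 0.0716 0.017 ]
protector_a_mid top 0.59 [232.1 256.6] [0.4285 0.0682 0.017 ]
fuse_carrier_mid side 0.67 [262.9 183. ] [0.5463 0.0581 0.02  ]
fuse_carrier_mid top 0.73 [236.8 202. ] [0.5438 0.0592 0.02  ]
{'time': 1.35, 'joint_positions': array([ 0.9252,  0.2586,  1.535 , -0.    ,  1.348 , -0.2028]), 'qd': array([ 
[... 454 characters left out ...]

 [-0.0023  0.6518  0.7584  0.8626]
 [ 0.      0.      0.      1.    ]] [[471.6153   0.     263.9923]
 [  0.     471.6153 188.0715]
 [  0.       0.       1.    ]] -0.03509400684386505
top [[-0.0007  0.9852 -0.1713  0.4203]
 [-0.9996 -0.0057 -0.0287 -0.0188]
 [-0.0293  0.1712  0.9848  0.8192]
 [ 0.      0.      0.      1.    ]] [[379.531    0.     262.4117]
 [  0.     379.531  194.6648]
 [  0.       0.       1.    ]] -0.041953289300797024
wrist [[ 0.4291 -0.8768 -0.2171  0.1751]
 [ 0.9033  0.4161  0.1045  0.5249]
 [-0.0013 -0.2409  0.9705  0.3837]
 [ 0.      0.      0.      1.    ]] [[272.0934   0.     258.4297]
 [  0.     272.0934 190.0727]
 [  0.       0.       1.    ]] -0.03991729895567042
```

View pics/top0.png

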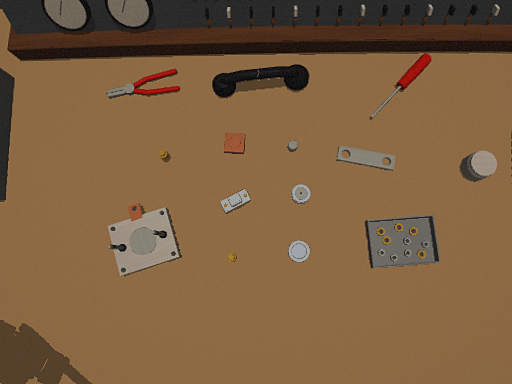

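View pics/side0.png

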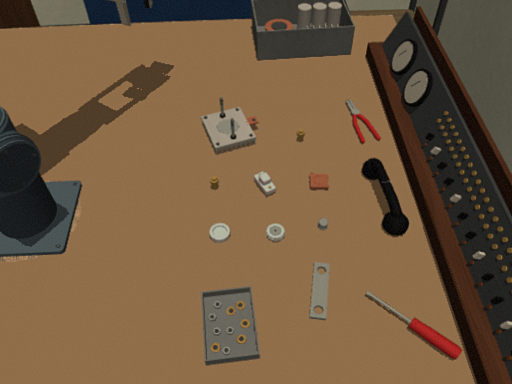

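The top view shows all the parts:

| Part | Pixel in top view |
|---|---|
| Seat | (143,241), between studs |
| Puck | (301,194) |
| Block | (235,143) |
| Cup | (299,251) |
| Button | (293,146) |
| Bar | (366,158) |

The side view agrees, but the networks mixed up puck and button there. The sink is turned about +17°. I'll move over the seat and look closer with the wrist camera.

apply_moves(targets=[-1,-0.42,0,0,0,1,1,-1,-0.42,0,0,0,1,1,-1,-0.42,0,0,0,1,1,-1,-0.42,0,0,0,1,1,-1,-0.42,0,0,0,1,1,-1,-0.42,0,0,0,1,1,-1,-0.42,0,0,0,1,1,-1,-0.42,0,0,0,1,1,-1,-0.42,0,0,0,1,1,-1,-0.42,0,0,0,1,1,-1,-0.42,0,0,0,1,1])

```text
time: 2.27
tool_pos: [0.4523, 0.2548, 0.2435]
ee_rot: [-1.811, -2.566, 0.0]
ft_force: [-0.5, 0.4, -0.4]
gripper_width: 1.0
finger_force: 0.0
```

```bash
cat >> h.py <<'E'
def go(x,y,z,ang):
    "shares to reach TCP x,y,z with closing line (tool y) at ang deg (mod 180)"
    s=state();Rm=R.from_rotvec(s["ee_rot"]).as_matrix();d=Rm.T@(np.array([x,y,z])-s["tool_pos"])/.3
    cur=np.degrees(np.arctan2(Rm[1,1],Rm[0,1]));t=(cur-ang+90)%180-90
    return np.round(d,3),"turn",round(t/45,3),"cur",round(cur,1),s["tool_pos"]
E
cat > b.py <<'E'
from h import *
import sys
np.set_printoptions(precision=4,suppress=True)
s=viewer.snapshot("wrist");save(sys.argv[1],s)
for l in sys.argv[2:]:
    for r in models.place_of("wrist",l)[:2]: print(l,round(r["conf"],2),np.array(r["xy"]),at(s,r["xy"],H[l]))
q=state();print(q["time"],q["tool_pos"],q["ee_rot"],np.array(s["extrinsics"])[:3,3])
E
python3 b.py w1 seat puck_mid block_mid cup_mid button_mid
```

```text
seat 0.73 [266.5 175.1] [0.4626 0.2563 0.026 ]
block_mid 0.43 [349.6 322.5] [0.6787 0.0663 0.006 ]
2.5667 [0.452  0.2556 0.2438] [-1.8077 -2.5694 -0.0003] [0.4297 0.3168 0.3843]
```

View pics/w1.png

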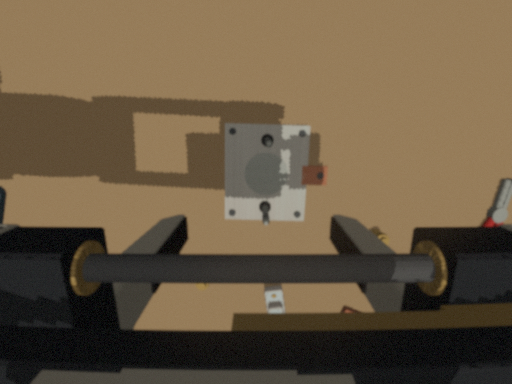

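The wrist view shows the sink with corner holes at about (233,131), (302,133), (297,213) and (232,212), and the seat disc at about (264,174). The studs are near (267,140) and (265,208). I'll get the sink's centre and yaw from the plate, then find the other parts in the top and side pictures by segmentation.

```bash
cat > c.py <<'E'
from h import *
np.set_printoptions(precision=4,suppress=True)
s=viewer.snapshot("wrist")
P=[at(s,p,.026) for p in [(233,131),(302,133),(297,213),(232,212)]]
print("holes",np.mean(P,0)); print([np.degrees(np.arctan2(*(b-a)[[1,0]])) for a,b in((P[0],P[1]),(P[3],P[2]),(P[3],P[0]),(P[2],P[1]))],[np.linalg.norm(a-b) for a,b in((P[0],P[1]),(P[3],P[0]))])
print("disc",at(s,(264,174),.026))
T={n:viewer.snapshot(n) for n in("top","side")}
G=dict(puck=((.562,-.075),.015),cup=((.44,-.065),.014),button=((.673,-.062),.018),block=((.681,.063),.012),bar=((.646,-.222),.008))
for k,(xy,h) in G.items():
  for n,c in T.items():
    p=proj(c,(*xy,h));r=42 if k=="bar" else 22
    x0,y0=int(p[0])-r,int(p[1])-r;im=c["frame"][y0:y0+2*r,x0:x0+2*r]
    im=cv2.resize(im,None,fx=4,fy=4,interpolation=cv2.INTER_CUBIC);hsv=cv2.cvtColor(im,cv2.COLOR_RGB2HSV);lab=cv2.cvtColor(im,cv2.COLOR_RGB2LAB).astype(float)
    if k=="block": m=(lab[...,1]>150)
    else: m=(hsv[...,1]<90)&(hsv[...,2]>60)
    m=m.astype(np.uint8);N,L,st,ce=cv2.connectedComponentsWithStats(m);i=1+np.argmax(st[1:,4])
    cs,_=cv2.findContours((L==i).astype(np.uint8),cv2.RETR_EXTERNAL,cv2.CHAIN_APPROX_NONE)
    w=np.array([at(c,((q[0][0]+.5)/4-.5+x0,(q[0][1]+.5)/4-.5+y0),h) for q in max(cs,key=len)])[:,:2].astype(np.float32)
    (cx,cy),sz,a=cv2.minAreaRect(w); print(k,n,w.mean(0),(round(cx,4),round(cy,4)),np.array(sz),round(a,1))
t=np.hstack([T["top"]["frame"][120:280,200:420],T["side"]["frame"][150:310,190:410]]);cv2.imwrite("pics/c1.png",cv2.cvtColor(cv2.resize(t,(792,288),interpolation=cv2.INTER_CUBIC),cv2.COLOR_RGB2BGR))
E
python3 c.py
```

```text
holes [0.4611 0.2587 0.026 ]
[np.float64(18.108580715269042), np.float64(18.758250855884686), np.float64(107.7229256523074), np.float64(108.21592971657367)] [np.float64(0.08923626153108212), np.float64(0.1099397942663538)]
disc [0.4588 0.2573 0.026 ]
puck top [ 0.5625 -0.0771] (0.5626, -0.0772) [0.0413 0.0425] 89.6
puck side [ 0.5651 -0.0814] (0.5652, -0.0812) [0.0496 0.0424] 86.6
cup top [ 0.4403 -0.0711] (0.4409, -0.071) [0.0456 0.0458] 89.4
cup side [ 0.4429 -0.0742] (0.4424, -0.0746) [0.0541 0.0463] 89.4
button top [ 0.6689 -0.0615] (0.6699, -0.0619) [0.0245 0.0225] 36.1
button side [ 0.6719 -0.067 ] (0.6722, -0.0672) [0.0327 0.0214] 77.7
block top [0.6791 0.0677] (0.6794, 0.0676) [0.0429 0.0427] 86.0
block side [0.6811 0.0672] (0.681, 0.0671) [0.0405 0.0405] 85.2
bar top [ 0.6425 -0.2209] (0.6433, -0.2222) [0.1267 0.0353] 78.6
bar side [ 0.6447 -0.2252] (0.6451, -0.2233) [0.1292 0.0336] 78.5
```

```bash
python3 -c "
from h import *
print(go(.5637,-.0772,.13,18))"
```

```text
(array([-1.168, -0.024,  0.379]), 'turn', np.float64(0.038), 'cur', np.float64(19.7), array([0.45235812, 0.25509469, 0.24371582]))
```

apply_moves(targets=[-1,-0.024,0.1,0,0,0.04,1,-1,-0.024,0.1,0,0,0.04,1,-1,-0.024,0.1,0,0,0.04,1,-1,-0.024,0.1,0,0,0.04,1,-1,-0.024,0.1,0,0,0.04,1,-1,-0.024,0.1,0,0,0.04,1,-1,-0.024,0.1,0,0,0.04,1,-1,-0.024,0.1,0,0,0.04,1,-1,-0.024,0.1,0,0,0.04,1,-1,-0.024,0.1,0,0,0.04,1])

```text
time: 3.55
tool_pos: [0.5464, -0.0302, 0.2134]
ee_rot: [-1.852, -2.536, -0.0]
ft_force: [0.4, -0.1, -0.3]
gripper_width: 1.002
finger_force: 0.0
```

```bash
python3 b.py w2 puck_mid cup_mid button_mid; python3 -c "
from h import *
print(go(.5637,-.0772,.0275,18))"
```

```text
puck_mid 0.69 [257.9 213. ] [ 0.5608 -0.0794  0.0075]
cup_mid 0.76 [172.7 180.6] [ 0.4411 -0.0711  0.007 ]
button_mid 0.28 [284.3 105.4] [0.5494 0.0621 0.009 ]
3.75 [ 0.5463 -0.0286  0.214 ] [1.8474 2.5409 0.0006] [0.5258 0.0325 0.3542]
(array([-0.172,  0.005,  0.622]), 'turn', np.float64(-0.001), 'cur', np.float64(18.0), array([ 0.54634529, -0.02855511,  0.2140101 ]))
```

View pics/w2.png

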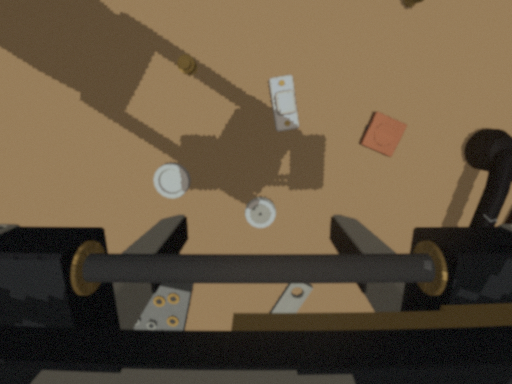

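The puck is at (260,213), and both views agree on it to within 2 mm. I'll grasp it now.

apply_moves(targets=[-0.173,0,0.2,0,0,0,1,-0.173,0,0.2,0,0,0,1,-0.173,0,0.34,0,0,0,1,-0.173,0,0.48,0,0,0,1,-0.173,0,0.58,0,0,0,1,-0.173,0,0.622,0,0,0,1,-0.173,0,0.622,0,0,0,1,-0.173,0,0.622,0,0,0,0,-0.173,0,0.622,0,0,0,0,-0.173,0,0.622,0,0,0,0,-0.173,0,0.622,0,0,0,0,-0.173,0,0.622,0,0,0,0,-0.173,0,0.622,0,0,0,0,-0.173,0,0.622,0,0,0,0,-0.173,0,0.622,0,0,0,0])

```text
time: 5.0
tool_pos: [0.5627, -0.0799, 0.0271]
ee_rot: [1.85, 2.539, 0.0]
ft_force: [0.1, 0.3, -0.6]
gripper_width: 0.476
finger_force: 0.2
```

apply_moves(targets=[0,0,0,0,0,0,0,0,0,0,0,0,0,0,0,0,0,0,0,0,0,0,0,0,0,0,0,0,0,0,-0.1,0,0,0,0,0,0,-0.2,0,0,0,0,0,0,-0.4,0,0,0,0,0.1,0,-0.45,0,0,0,0,0.23,0,-0.45,0,0,0,0,0.36,0,-0.45,0,0,0,0,0.49,0,-0.45,0,0,0,0,0.62,0,-0.45,0,0,0,0,0.75,0,-0.45,0,0,0,0,0.88,0,-0.45,0,0,0,0,0.98,0,-0.45,0,0,0,0,1,0,-0.45,0,0,0,0,1,0,-0.45,0,0,0,0])

```text
time: 6.42
tool_pos: [0.4696, 0.2075, 0.1619]
ee_rot: [-1.845, -2.542, 0.001]
ft_force: [-0.2, -1.7, -0.9]
gripper_width: 0.442
finger_force: 30.0
```

```bash
python3 b.py w3 seat puck_mid; python3 -c "
from h import *
print(state()['finger_force'],state()['gripper_width'],go(.461,.258,.054,18))"
```

```text
seat 0.68 [268.3 137.6] [0.4625 0.2595 0.026 ]
puck_mid 0.7 [256.1 230.3] [0.4835 0.154  0.0075]
6.5667 [0.4712 0.2048 0.1619] [ 1.8507  2.5382 -0.0009] [0.4486 0.2702 0.3026]
29.999695122241974 0.44491613379815953 (array([0.179, 0.022, 0.36 ]), 'turn', np.float64(-0.004), 'cur', np.float64(17.8), array([0.4711537 , 0.20478248, 0.16191621]))
```

View pics/w3.png

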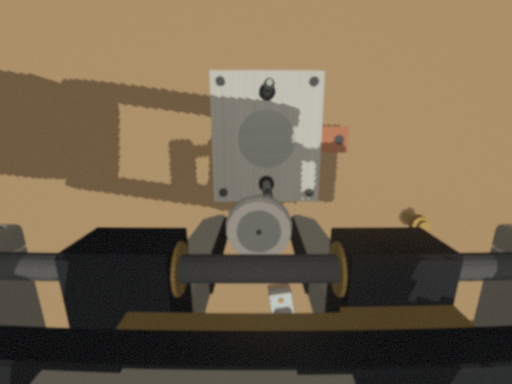

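The wrist view shows the puck held at (259,231) on its top face. The seat disc is at (266,138), and the corner holes are at (220,81), (314,81), (308,193) and (223,192).

```bash
cat > d.py <<'E'
from h import *
np.set_printoptions(precision=4,suppress=True)
s=viewer.snapshot("wrist");q=state()
P=[at(s,p,.026) for p in [(220,81),(314,81),(308,193),(223,192)]]
print("holes",np.mean(P,0),"disc",at(s,(266,138),.026),[np.degrees(np.arctan2(*(b-a)[[1,0]])) for a,b in((P[0],P[1]),(P[3],P[2]))])
S=at(s,(266,138),.026)*.6+np.mean(P,0)*.4
u=at(s,(259,231),q["tool_pos"][2]-.0121);print("puck",u,q["tool_pos"])
Rm=R.from_rotvec(q["ee_rot"]).as_matrix();print("puck off in tool",Rm.T@(u-q["tool_pos"]),"shift",Rm.T@(S-u)/.3)
E
python3 d.py
```

```text
holes [0.4629 0.2546 0.026 ] disc [0.4623 0.2556 0.026 ] [np.float64(17.82573823123138), np.float64(17.064760949371898)]
puck [0.4701 0.2074 0.1499] [0.4713 0.2045 0.162 ]
puck off in tool [ 0.0032 -0.0003  0.0121] shift [0.1597 0.0247 0.4128]
```

apply_moves(targets=[0.1,0.015,0,0,0,0,0,0.165,0.024,0.05,0,0,0,0,0.165,0.024,0.15,0,0,0,0,0.165,0.024,0.25,0,0,0,0,0.165,0.024,0.32,0,0,0,0,0.165,0.024,0.35,0,0,0,0,0.165,0.024,0.361,0,0,0,0,0.165,0.024,0.361,0,0,0,0])

```text
time: 7.28
tool_pos: [0.4625, 0.2538, 0.0537]
ee_rot: [-1.852, -2.536, 0.003]
ft_force: [0.1, -0.1, -1.0]
gripper_width: 0.444
finger_force: 30.0
```

```bash
python3 b.py w4 seat puck_mid
```

```text
puck_mid 0.89 [257. 230.] [0.4641 0.2433 0.0075]
7.4333 [0.4638 0.2547 0.0546] [1.8513 2.5366 0.0025] [0.442  0.3167 0.1944]
```

View pics/w4.png

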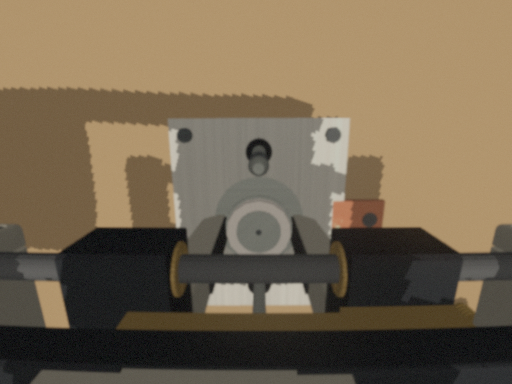

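The puck top is at (258,231). The stud collars are at (259,151) and (260,285), and the far edge of the seat disc is at (259,178). I'll compute the midpoint.

```bash
python3 -c "
from h import *
np.set_printoptions(precision=4,suppress=True)
s=viewer.snapshot('wrist')
a,b=at(s,(259,151),.031),at(s,(260,285),.031);print(a,b,(a+b)/2,np.linalg.norm(a-b))
e=at(s,(259,178),.026);print('disc',e-.029*np.array([-.31,.951,0]))
print('puck',at(s,(258,231),.042))"
```

```text
[0.4485 0.3018 0.031 ] [0.477  0.2152 0.031 ] [0.4628 0.2585 0.031 ] 0.09122473749303814
disc [0.4629 0.2575 0.026 ]
puck [0.4622 0.2569 0.042 ]
```

apply_moves(targets=[0,0,0,0,0,0,0.8,0,0,0,0,0,0,0.8,0,0,0,0,0,0,0.8,0,0,0,0,0,0,0.8,0,0,-0.05,0,0,0,0.9,0,0,-0.18,0,0,0,1,0,0,-0.32,0,0,0,1,-0.05,0.03,-0.42,0,0,0.1,1,-0.82,0.49,-0.42,0,0,0.5,1,-0.82,0.49,-0.42,0,0,0.5,1,-0.82,0.49,-0.42,0,0,0.5,1,-0.82,0.49,-0.42,0,0,0.5,1,-0.82,0.49,-0.42,0,0,0.5,1,-0.82,0.49,-0.42,0,0,0.5,1,-0.82,0.49,-0.42,0,0,0.5,1,-0.82,0.49,-0.42,0,0,0.5,1,-0.82,0.49,-0.42,0,0,0.5,1,-0.82,0.49,-0.42,0,0,0.5,1,-0.82,0.49,-0.42,0,0,0.5,1])

```text
time: 9.07
tool_pos: [0.6767, 0.0673, 0.1798]
ee_rot: [-2.308, -2.13, 0.001]
ft_force: [0.4, 0.7, 0.0]
gripper_width: 0.997
finger_force: 0.0
```

```bash
cat > e.py <<'E'
from h import *
import sys
np.set_printoptions(precision=4,suppress=True)
# segment block in wrist + check
s=viewer.snapshot("wrist");save(sys.argv[1],s);k=sys.argv[2];h=float(sys.argv[3]);gx,gy=map(float,sys.argv[4:6]);r=int(sys.argv[6])
p=proj(s,(gx,gy,h));x0,y0=max(0,int(p[0])-r),max(0,int(p[1])-r);im=s["frame"][y0:y0+2*r,x0:x0+2*r]
im=cv2.resize(im,None,fx=4,fy=4,interpolation=cv2.INTER_CUBIC);hsv=cv2.cvtColor(im,cv2.COLOR_RGB2HSV);lab=cv2.cvtColor(im,cv2.COLOR_RGB2LAB).astype(float)
m=(lab[...,1]>150) if k=="block" else (hsv[...,1]<90)&(hsv[...,2]>60)
N,L,st,ce=cv2.connectedComponentsWithStats(m.astype(np.uint8));i=1+np.argmax(st[1:,4])
cs,_=cv2.findContours((L==i).astype(np.uint8),cv2.RETR_EXTERNAL,cv2.CHAIN_APPROX_NONE)
w=np.array([at(s,((q[0][0]+.5)/4-.5+x0,(q[0][1]+.5)/4-.5+y0),h) for q in max(cs,key=len)])[:,:2].astype(np.float32)
print(k,w.mean(0),cv2.minAreaRect(w),"px",p)
print(state()["time"],state()["finger_force"],go(gx,gy,.027,0))
E
python3 e.py w5 block .012 .680 .0675 40; python3 b.py w5b block_mid
```

```text
block_mid 0.56 [263.7 176.4] [0.6828 0.0714 0.006 ]
9.2167 [0.677  0.0672 0.1802] [2.3083 2.1309 0.0003] [0.6816 0.1331 0.3208]Traceback (most recent call last):
  File "e.py", line 9, in <module>
    N,L,st,ce=cv2.connectedComponentsWithStats(m.astype(np.uint8));i=1+np.argmax(st[1:,4])
                                                                       ~~~~~~~~~^^^^^^^^^^
    return _wrapfunc(a, 'argmax', axis=axis, out=out, **kwds)
    return bound(*args, **kwds)
ValueError: attempt to get argmax of an empty sequence
```

View pics/w5.png

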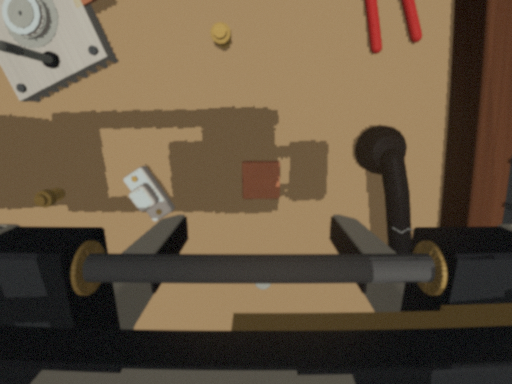

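The block is at (261,179), square to the jaws, and matches the top-view estimate. I'll grasp it and lift.

apply_moves(targets=[0.004,0.01,0.12,0,0,0,0.7,0.004,0.01,0.25,0,0,0,0.7,0.004,0.01,0.38,0,0,0,0.7,0.004,0.01,0.47,0,0,0,0.7,0.004,0.01,0.511,0,0,0,0.7,0.004,0.01,0.511,0,0,0,0.7,0.004,0.01,0.511,0,0,0,0,0.004,0.01,0.511,0,0,0,0,0.004,0.01,0.511,0,0,0,0,0.004,0.01,0.511,0,0,0,0,0.004,0.01,0.511,0,0,0,0,0.004,0.01,0.511,0,0,0,0,0.004,0.01,0.511,0,0,0,0,0.004,0.01,0.511,0,0,0,0,0.004,0.01,0.511,0,0,0,0,0.004,0.01,0.45,0,0,0,0,0.004,0.01,0.35,0,0,0,0,0.004,0.01,0.22,0,0,0,0,0.004,0.01,0.08,0,0,0,0,0.004,0.01,0,0,0,0,0])

```text
time: 10.88
tool_pos: [0.6823, 0.0666, 0.184]
ee_rot: [2.307, 2.126, 0.005]
ft_force: [1.1, -0.0, -0.7]
gripper_width: 0.468
finger_force: 30.0
```

```bash
python3 -c "
from h import *
print(state()['finger_force'],state()['gripper_width'],go(.4625,.2575,.18,18))"
```

```text
29.998999536037445 0.4682826834037534 (array([ 0.574, -0.782,  0.009]), 'turn', np.float64(-0.504), 'cur', np.float64(-4.7), array([0.6822529 , 0.06662375, 0.18397659]))
```

apply_moves(targets=[0.05,-0.1,0,0,0,-0.1,0,0.1,-0.2,0,0,0,-0.2,0,0.16,-0.3,0,0,0,-0.3,0,0.22,-0.4,0,0,0,-0.4,0,0.28,-0.5,0,0,0,-0.504,0,0.33,-0.6,0,0,0,-0.504,0,0.39,-0.7,0,0,0,-0.504,0,0.39,-0.705,0,0,0,-0.504,0,0.39,-0.705,0,0,0,-0.504,0])

```text
time: 11.63
tool_pos: [0.478, 0.2016, 0.1797]
ee_rot: [-1.843, -2.544, 0.001]
ft_force: [-0.4, -1.1, -1.1]
gripper_width: 0.468
finger_force: 30.0
```

```bash
python3 b.py w6 seat puck_mid block_mid
```

```text
puck_mid 0.93 [260.6 134.6] [0.4633 0.2526 0.0075]
block_mid 0.7 [259.  230.2] [0.4977 0.1417 0.006 ]
11.8333 [0.4808 0.2001 0.1797] [1.8473 2.5402 0.0005] [0.4568 0.2643 0.3204]
```

View pics/w6.png

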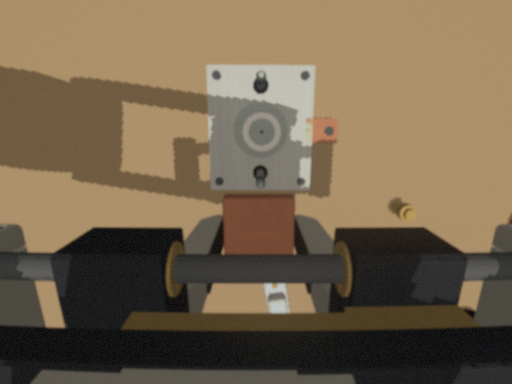

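The puck is centred on the seat, with its top at (262,132). The block is held square, with sides at columns 224 and 295 and its far top edge at row 195.

```bash
python3 -c "
from h import *
np.set_printoptions(precision=4,suppress=True)
s=viewer.snapshot('wrist');q=state();Rm=R.from_rotvec(q['ee_rot']).as_matrix()
z=q['tool_pos'][2]-.015
e=at(s,(259.5,195),z);a,b=at(s,(224,198),z),at(s,(295,198),z);print(np.linalg.norm(a-b))
c=e-.022*Rm[:,0];print('block off tool',Rm.T@(c-q['tool_pos']))
p=at(s,(262,132),.041);print('puck',p,'seat',at(s,(261.5,129),.026))
t=np.array([.4625,.2572,0])
for g in (p,t): print('shift',Rm.T@(g-c)/.3,Rm.T@(g-q['tool_pos'])/.3)
print(q['tool_pos'])"
```

```text
0.04223475767408315
block off tool [0.0025 0.0002 0.015 ]
puck [0.4663 0.2552 0.041 ] seat [0.4652 0.2576 0.026 ]
shift [0.1819 0.0103 0.4118] [0.1902 0.011  0.4618]
shift [0.192  0.0002 0.5485] [0.2003 0.0008 0.5985]
[0.4807 0.2    0.1796]
```

apply_moves(targets=[0.1,0.003,0,0,0,0,0,0.188,0.006,0.05,0,0,0,0,0.188,0.006,0.15,0,0,0,0,0.188,0.006,0.25,0,0,0,0,0.188,0.006,0.33,0,0,0,0,0.188,0.006,0.36,0,0,0,0,0.188,0.006,0.369,0,0,0,0,0.188,0.006,0.369,0,0,0,0,0.188,0.006,0.369,0,0,0,0,0.188,0.006,0.369,0,0,0,0.8,0.188,0.006,0.369,0,0,0,0.8,0.188,0.006,0.369,0,0,0,0.8,0.188,0.006,0.369,0,0,0,0.8,0.188,0.006,0.34,0,0,0,0.9,0.188,0.006,0.25,0,0,0,1,0.188,0.006,0.12,0,0,0,1,0.188,0.006,0,0,0,0,1,0.188,0.006,0,0,0,0,1])

```text
time: 13.38
tool_pos: [0.4678, 0.2563, 0.1879]
ee_rot: [1.841, 2.535, 0.017]
ft_force: [1.2, 0.8, 0.1]
gripper_width: 0.994
finger_force: 0.0
```

```bash
python3 b.py w7 seat block_mid;python3 -c "
from h import *
print(go(.4415,-.071,.18,18))"
```

```text
block_mid 0.81 [254.5 187. ] [0.4682 0.2459 0.006 ]
13.5333 [0.4638 0.255  0.1805] [1.8456 2.5412 0.0018] [0.4449 0.3185 0.3285]
(array([-1.01e+00, -4.07e-01,  1.00e-03]), 'turn', np.float64(0.0), 'cur', np.float64(18.0), array([0.46380685, 0.25497717, 0.18050725]))
```

View pics/w7.png

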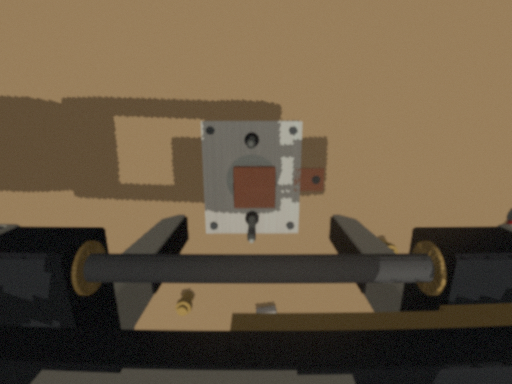

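The block is on the puck at (254.5,187), between the collars at (252,141) and (252,218).

```bash
python3 -c "
from h import *
np.set_printoptions(precision=4,suppress=True)
s=viewer.snapshot('wrist');save('w8',s);q=state();Rm=R.from_rotvec(q['ee_rot']).as_matrix();print(q['tool_pos'],s['extrinsics'])
f=cv2.cvtColor(s['frame'],cv2.COLOR_RGB2HSV)
c=s['frame'][110:240,200:310];m=(f[...,0]<12)&(f[...,1]>120);m[:, 285:]=0;m[:,:220]=0;m[240:]=0;m[:140]=0
ys,xs=np.nonzero(m);print(xs.min(),xs.max(),ys.min(),ys.max(),len(xs));p=at(s,(np.mean(xs),np.mean(ys)),.053);print('block',p,np.mean(xs),np.mean(ys))
cv2.imwrite('pics/w8c.png',cv2.cvtColor(cv2.resize(c,None,fx=5,fy=4.5,interpolation=cv2.INTER_CUBIC),cv2.COLOR_RGB2BGR))
"
```

```text
[0.4632 0.2547 0.1794] [[ 0.9512 -0.2991 -0.0762  0.4426]
 [ 0.3087  0.9233  0.2285  0.3176]
 [ 0.002  -0.2409  0.9705  0.3212]
 [ 0.      0.      0.      1.    ]]
239 280 168 208 1653
block [0.4639 0.2569 0.053 ] 259.39624924379916 187.94978826376285
```

View pics/w8c.png

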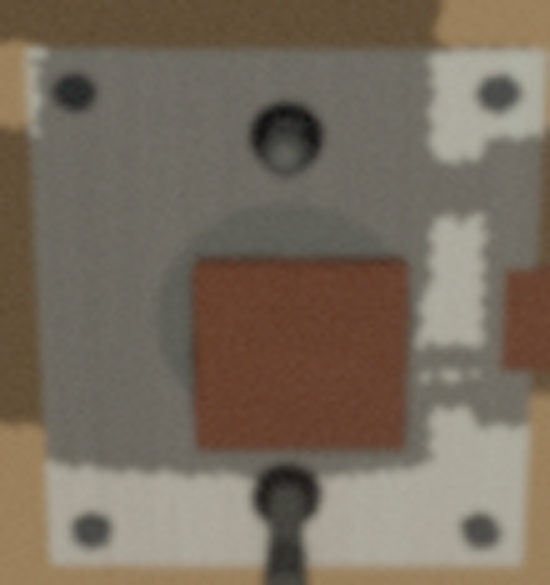

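```bash
python3 -c "
from h import *
np.set_printoptions(precision=4,suppress=True)
s=viewer.snapshot('wrist');q=state();Rm=R.from_rotvec(q['ee_rot']).as_matrix();print(q['tool_pos'])
C=lambda x,y:(200+x/5-.4,110+y/4.5-.4)
a,b=at(s,C(287,135),.031),at(s,C(287,495),.031);m=(a+b)/2
h=np.mean([at(s,C(*p),.026) for p in((75,91),(498,91),(480,530),(92,530))],0)
k=at(s,C(300,355),.053);print('collars',m,np.linalg.norm(a-b),'holes',h,'block',k)
for g in(m,h): print('block-g in tool mm',1000*Rm.T@(k-g))
"
```

```text
[0.4629 0.2547 0.1788]
collars [0.4597 0.2584 0.031 ] 0.08874463958344514 holes [0.4597 0.2577 0.026 ] block [0.4632 0.2564 0.053 ]
block-g in tool mm [ -3.0205   2.6928 -22.0061]
block-g in tool mm [ -2.3186   2.8864 -27.0066]
```

The block sits about 2–3 mm off the studs' centre. I'll regrip it and nudge it across.

apply_moves(targets=[0,0,0.1,0,0,0,0.65,0,0,0.22,0,0,0,0.65,0,0,0.32,0,0,0,0.65,0,0,0.366,0,0,0,0.65,0,0,0.366,0,0,0,0.65,0,0,0.366,0,0,0,0,0,0,0.366,0,0,0,0,0,0,0.366,0,0,0,0,0,0,0.366,0,0,0,0,0,0,0.366,0,0,0,0,0,0,0.366,0,0,0,0,0,0,0.36,0,0,0,0,0,0,0.356,0,0,0,0,0.007,-0.008,0.356,0,0,0,0,0.007,-0.008,0.356,0,0,0,0,0.007,-0.008,0.362,0,0,0,0,0.007,-0.008,0.367,0,0,0,0,0.007,-0.008,0.367,0,0,0,0,0.007,-0.008,0.367,0,0,0,0])

```text
time: 15.22
tool_pos: [0.4606, 0.2563, 0.0711]
ee_rot: [1.846, 2.542, 0.0]
ft_force: [-5.7, -1.4, 14.1]
gripper_width: 0.466
finger_force: 30.0
```

```bash
python3 -c "
from h import *
print(state()['tool_pos'],state()['ft_force'],state()['gripper_width'],go(.4415,-.071,.18,18))"
```

```text
[0.46061632 0.25626244 0.07107605] [-5.679517   -1.40540471 14.11535883] 0.46554748210723856 (array([-1.018, -0.398, -0.363]), 'turn', np.float64(0.001), 'cur', np.float64(18.0), array([0.46061632, 0.25626244, 0.07107605]))
```

apply_moves(targets=[0,0,-0.004,0,0,0,0,0,0,-0.004,0,0,0,0.8,0,0,-0.004,0,0,0,0.8,0,0,-0.004,0,0,0,0.8,0,0,-0.004,0,0,0,0.8,0,0,-0.06,0,0,0,1,0,0,-0.18,0,0,0,1,0,0,-0.3,0,0,0,1,0,0,-0.37,0,0,0,1,0,0,-0.37,0,0,0,1,0,0,-0.37,0,0,0,1,0,0,-0.37,0,0,0,1])

```text
time: 16.22
tool_pos: [0.4602, 0.2559, 0.1796]
ee_rot: [-1.846, -2.541, 0.002]
ft_force: [-0.5, -0.6, -0.1]
gripper_width: 0.997
finger_force: 0.0
```

```bash
cat > f.py <<'E'
from h import *
import sys
np.set_printoptions(precision=4,suppress=True)
# dark collars + corner holes by template: fit via circles of dark blobs; block red blob
s=viewer.snapshot('wrist');q=state();Rm=R.from_rotvec(q['ee_rot']).as_matrix()
g=cv2.cvtColor(s['frame'],cv2.COLOR_RGB2GRAY)
def blob(p,r=9):
    p=proj(s,p);x,y=np.round(p).astype(int);w=g[y-r:y+r+1,x-r:x+r+1].astype(float);w=np.clip(np.median(w)-25-w,0,None)
    yy,xx=np.mgrid[-r:r+1,-r:r+1];return np.array([x+(w*xx).sum()/w.sum(),y+(w*yy).sum()/w.sum()])
c0=np.array([.461,.2575]);X=np.array([.951,.309]);Y=np.array([-.309,.951])
b=[blob((*(c0+X*i*.0445+Y*j*.055),.026),6) for i,j in((1,1),(1,-1),(-1,1),(-1,-1))]
P=np.array([at(s,p,.026) for p in b]);h=P.mean(0);print('holes px',np.array(b).round(1).tolist(),h)
hsv=cv2.cvtColor(s['frame'],cv2.COLOR_RGB2HSV);m=((hsv[...,0]<12)&(hsv[...,1]>120)).astype(np.uint8)
p=proj(s,(*c0,.053));N,L,st,ce=cv2.connectedComponentsWithStats(m);i=1+np.argmin(np.linalg.norm(ce[1:]-p,axis=1)+1e3*(st[1:,4]<300))
k=at(s,ce[i],.053);print('block',ce[i],st[i],k,'mm in tool',1000*Rm.T@(k-h),q['tool_pos'])
E
python3 f.py;python3 -c "
from h import *
print(go(.4415,-.071,.18,18))"
```

```text
holes px [[302.8, 132.2], [298.9, 229.5], [217.8, 132.0], [221.0, 229.2]] [0.4608 0.2576 0.026 ]
block [259.245  187.9189] [ 239  168   42   41 1665] [0.4596 0.2579 0.053 ] mm in tool [  0.6902  -1.0952 -26.9967] [0.4598 0.2558 0.179 ]
(array([-1.017, -0.395, -0.002]), 'turn', np.float64(0.0), 'cur', np.float64(18.0), array([0.45983069, 0.2558069 , 0.17900945]))
```

The block is within about 1 mm now. Next is the cup.

apply_moves(targets=[-1,-0.395,0,0,0,0,1,-1,-0.395,0,0,0,0,1,-1,-0.395,0,0,0,0,1,-1,-0.395,0,0,0,0,1,-1,-0.395,0,0,0,0,1,-1,-0.395,0,0,0,0,1,-1,-0.395,0,0,0,0,1,-1,-0.395,0,0,0,0,1,-1,-0.395,0,0,0,0,1,-1,-0.395,0,0,0,0,1,-1,-0.395,0,0,0,0,0.7])

```text
time: 17.18
tool_pos: [0.4401, -0.0652, 0.1794]
ee_rot: [-1.846, -2.538, 0.0]
ft_force: [0.2, 0.7, -0.4]
gripper_width: 0.967
finger_force: 0.0
```

```bash
python3 e.py w9 cup .014 .4415 -.071 45; python3 b.py w9b cup_mid; python3 -c "
from h import *
print(go(.4415,-.071,.027,18))"
```

```text
cup [ 0.4397 -0.0698] ((0.43996620178222656, -0.06976132094860077), (0.04776258021593094, 0.04894644021987915), 4.189748287200928) px [258.7174 187.1352]
17.2333 0.0 (array([-0.022, -0.002,  0.509]), 'turn', np.float64(0.401), 'cur', np.float64(18.0), array([ 0.4403, -0.0647,  0.1797]))
cup_mid 0.9 [257.7 187.3] [ 0.4412 -0.0727  0.007 ]
17.3333 [ 0.4407 -0.0644  0.1801] [-1.843  -2.5426  0.0001] [ 0.4195 -0.0022  0.3205]
(array([-0.022, -0.004,  0.51 ]), 'turn', np.float64(0.003), 'cur', np.float64(18.1), array([ 0.44065696, -0.06435257,  0.18014513]))
```

apply_moves(targets=[-0.018,-0.004,0.12,0,0,0,0.7,-0.018,-0.004,0.25,0,0,0,0.7,-0.018,-0.004,0.38,0,0,0,0.7,-0.018,-0.004,0.47,0,0,0,0.7,-0.018,-0.004,0.511,0,0,0,0.7,-0.018,-0.004,0.511,0,0,0,0.7,-0.018,-0.004,0.511,0,0,0,0,-0.018,-0.004,0.511,0,0,0,0,-0.018,-0.004,0.511,0,0,0,0,-0.018,-0.004,0.511,0,0,0,0,-0.018,-0.004,0.511,0,0,0,0,-0.018,-0.004,0.511,0,0,0,0,-0.018,-0.004,0.511,0,0,0,0,-0.018,-0.004,0.511,0,0,0,0,-0.018,-0.004,0.511,0,0,0,0,-0.018,-0.004,0.45,0,0,0,0,-0.018,-0.004,0.35,0,0,0,0,-0.018,-0.004,0.22,0,0,0,0,-0.018,-0.004,0.08,0,0,0,0,-0.018,-0.004,0,0,0,0,0])

```text
time: 19.0
tool_pos: [0.4425, -0.0718, 0.1845]
ee_rot: [1.844, 2.538, 0.001]
ft_force: [1.0, -0.5, -0.2]
gripper_width: 0.49
finger_force: 30.0
```

apply_moves(targets=[0.05,0.02,0,0,0,0,0,0.15,0.06,0,0,0,0,0,0.27,0.11,0,0,0,0,0,0.39,0.16,0,0,0,0,0,0.51,0.21,0,0,0,0,0,0.63,0.26,0,0,0,0,0,0.73,0.31,0,0,0,0,0,0.8,0.35,0,0,0,0,0,0.85,0.38,0,0,0,0,0,0.85,0.38,0,0,0,0,0,0.85,0.38,0,0,0,0,0])

```text
time: 19.92
tool_pos: [0.4707, 0.2068, 0.1802]
ee_rot: [-1.843, -2.543, 0.002]
ft_force: [0.9, -0.4, -1.7]
gripper_width: 0.483
finger_force: 30.0
```

```bash
python3 b.py w10 cup_mid block_mid; python3 -c "
from h import *
print(state()['finger_force'],state()['gripper_width'],go(.4608,.2576,.08,18))"
```

```text
cup_mid 0.89 [258.4 229.2] [0.4891 0.1481 0.007 ]
block_mid 0.69 [255.8 232.2] [0.4874 0.1429 0.006 ]
block_mid 0.6 [267.9 136.9] [0.4647 0.2578 0.006 ]
20.0667 [0.4707 0.2054 0.1805] [-1.8474 -2.5408  0.0014] [0.4496 0.2696 0.3209]
29.999842098914087 0.48867299335723763 (array([0.176, 0.022, 0.335]), 'turn', np.float64(-0.001), 'cur', np.float64(18.0), array([0.47074737, 0.20536896, 0.18047541]))
```

View pics/w10.png

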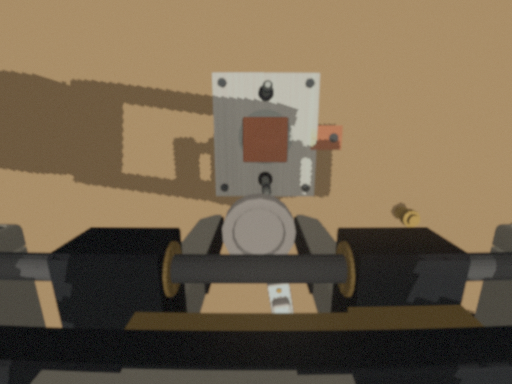

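The block is still in place at (265,140). The cup is held level, recess up, centred at (259,232) with its far rim at row 196.

```bash
cat > g.py <<'E'
from h import *
import sys
np.set_printoptions(precision=4,suppress=True)
u,v,dz,S=float(sys.argv[1]),float(sys.argv[2]),float(sys.argv[3]),np.array([.4608,.2576,0])
s=viewer.snapshot('wrist');q=state();Rm=R.from_rotvec(q['ee_rot']).as_matrix()
c=at(s,(u,v),q['tool_pos'][2]-dz);print('off tool',Rm.T@(c-q['tool_pos']),'shift',(Rm.T@(S-c)/.3)[:2],q['tool_pos'])
E
python3 g.py 259 232 .013; python3 f.py
```

```text
off tool [ 0.002  -0.0003  0.013 ] shift [0.1698 0.0231] [0.4709 0.2053 0.1806]
holes px [[309.4, 80.9], [305.4, 187.0], [221.4, 81.0], [224.3, 185.8]] [0.461  0.2573 0.026 ]
block [264.7012 137.3893] [ 243  116   44   44 1824] [0.4601 0.2567 0.053 ] mm in tool [ -0.2622  -1.1241 -26.9996] [0.4709 0.2053 0.1806]
```

apply_moves(targets=[0.09,0.012,0,0,0,0,0,0.171,0.022,0.05,0,0,0,0,0.171,0.022,0.15,0,0,0,0,0.171,0.022,0.24,0,0,0,0,0.171,0.022,0.3,0,0,0,0,0.171,0.022,0.325,0,0,0,0,0.171,0.022,0.332,0,0,0,0,0.171,0.022,0.332,0,0,0,0,0.171,0.022,0.332,0,0,0,0])

```text
time: 20.92
tool_pos: [0.4625, 0.2571, 0.082]
ee_rot: [1.847, 2.54, 0.003]
ft_force: [-0.1, -0.1, -0.6]
gripper_width: 0.487
finger_force: 30.0
```

apply_moves(targets=[0,0,0,0,0,0,0.8,0,0,0,0,0,0,0.8,0,0,0,0,0,0,0.8,0,0,0,0,0,0,0.8,0,0,-0.05,0,0,0,0.9,0,0,-0.15,0,0,0,1,0,0,-0.27,0,0,0,1,0,0,-0.33,0,0,0,1,0,0,-0.33,0,0,0,1,0,0,-0.33,0,0,0,1,0,0,-0.33,0,0,0,1])

```text
time: 21.83
tool_pos: [0.4607, 0.2571, 0.1791]
ee_rot: [-1.846, -2.541, 0.002]
ft_force: [-0.4, 0.6, 0.1]
gripper_width: 0.999
finger_force: 0.0
```

```bash
python3 b.py w11 cup_mid; python3 f.py; python3 -c "
from h import *
s=viewer.snapshot('wrist')
print(proj(s,(.4608,.2576,.067)))
c=s['frame'][110:240,200:310]
cv2.imwrite('pics/w11c.png',cv2.cvtColor(cv2.resize(c,None,fx=5,fy=4.5,interpolation=cv2.INTER_CUBIC),cv2.COLOR_RGB2BGR))
print(go(.671,-.0625,.18,18))"
```

```text
cup_mid 0.67 [263.3 195.7] [0.4712 0.2412 0.007 ]
21.9333 [0.4604 0.257  0.1784] [-1.8453 -2.5403  0.004 ] [0.4399 0.3199 0.3198]
holes px [[302.6, 133.2], [298.7, 230.6], [217.4, 133.1], [220.6, 230.3]] [0.4608 0.2575 0.026 ]
block [320.4644 183.3636] [309 172  25  23 407] [0.5166 0.2826 0.053 ] mm in tool [  6.6299  60.677  -27.19  ] [0.4605 0.257  0.1784]
[259.82849641 193.20145771]
(array([-1.23 ,  0.337, -0.006]), 'turn', np.float64(0.0), 'cur', np.float64(18.0), array([0.46068412, 0.25704193, 0.17863086]))
```

View pics/w11c.png

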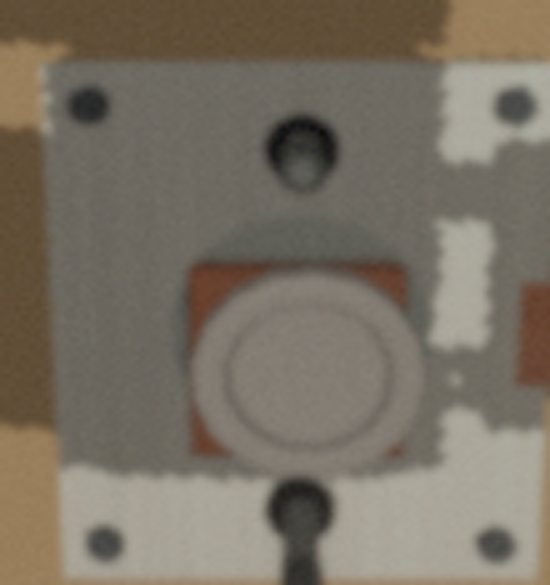

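The cup is centred on the stack, about 1 mm off. Next is the button.

apply_moves(targets=[-1,0.28,0,0,0,0,1,-1,0.28,0,0,0,0,1,-1,0.28,0,0,0,0,1,-1,0.28,0,0,0,0,1,-1,0.28,0,0,0,0,1,-1,0.28,0,0,0,0,1,-1,0.28,0,0,0,0,1,-1,0.28,0,0,0,0,1,-1,0.337,0,0,0,0,1,-1,0.337,0,0,0,0,1,-1,0.337,0,0,0,0,1])

```text
time: 22.95
tool_pos: [0.65, 0.0032, 0.1785]
ee_rot: [-1.845, -2.54, 0.002]
ft_force: [-0.5, 0.4, 0.9]
gripper_width: 1.004
finger_force: 0.0
```

```bash
python3 e.py w12 button .018 .671 -.0625 25; python3 b.py w12b button_mid; python3 -c "
from h import *
print(go(.671,-.0625,.033,18))"
```

```text
button [ 0.67   -0.0582] ((0.6705140471458435, -0.05833064019680023), (0.023404760286211967, 0.02902565337717533), 5.420487880706787) px [258.8982 239.2312]
23.0 0.0 (array([-0.233,  0.001,  0.506]), 'turn', np.float64(0.401), 'cur', np.float64(18.0), array([0.6494, 0.0037, 0.1789]))
button_mid 0.63 [259.7 230.1] [ 0.669  -0.0542  0.009 ]
23.1 [0.6493 0.0041 0.1796] [-1.8441 -2.5417  0.0011] [0.6287 0.0663 0.3196]
(array([-0.234,  0.001,  0.488]), 'turn', np.float64(0.002), 'cur', np.float64(18.1), array([0.64927662, 0.00409209, 0.1795969 ]))
```

View pics/w12.png

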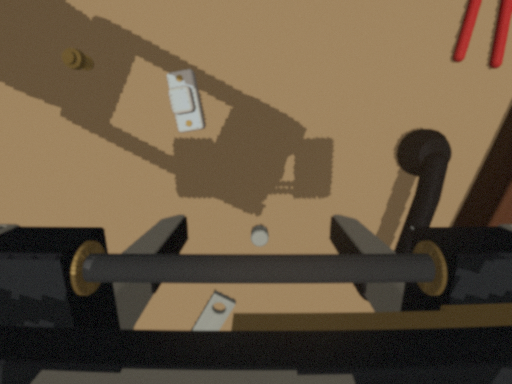

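The button's top is at (260,239). After correcting for the visible side wall, that gives (.671,-.062), which agrees with the top view.

apply_moves(targets=[-0.12,0,0,0,0,0,0.5,-0.232,0.001,0.05,0,0,0,0.5,-0.232,0.001,0.15,0,0,0,0.5,-0.232,0.001,0.27,0,0,0,0.5,-0.232,0.001,0.37,0,0,0,0.5,-0.232,0.001,0.45,0,0,0,0.5,-0.232,0.001,0.488,0,0,0,0.5,-0.232,0.001,0.488,0,0,0,0.5,-0.232,0.001,0.488,0,0,0,0,-0.232,0.001,0.488,0,0,0,0,-0.232,0.001,0.488,0,0,0,0,-0.232,0.001,0.488,0,0,0,0,-0.232,0.001,0.488,0,0,0,0,-0.232,0.001,0.488,0,0,0,0,-0.232,0.001,0.488,0,0,0,0,-0.232,0.001,0.488,0,0,0,0])

```text
time: 24.43
tool_pos: [0.6731, -0.063, 0.0355]
ee_rot: [1.845, 2.54, 0.002]
ft_force: [-0.4, 0.9, 6.7]
gripper_width: 0.223
finger_force: 30.0
```

apply_moves(targets=[0,0,-0.04,0,0,0,0,0,0,-0.12,0,0,0,0,0,0,-0.25,0,0,0,0,0.02,-0.01,-0.4,0,0,0,0,0.1,-0.03,-0.5,0,0,0,0,0.22,-0.07,-0.52,0,0,0,0,0.34,-0.11,-0.52,0,0,0,0,0.46,-0.15,-0.52,0,0,0,0,0.58,-0.19,-0.52,0,0,0,0,0.7,-0.23,-0.52,0,0,0,0,0.82,-0.27,-0.52,0,0,0,0,0.94,-0.31,-0.52,0,0,0,0,1,-0.335,-0.52,0,0,0,0,1,-0.335,-0.52,0,0,0,0,1,-0.335,-0.52,0,0,0,0])

```text
time: 25.68
tool_pos: [0.4834, 0.1921, 0.1905]
ee_rot: [1.842, 2.543, 0.001]
ft_force: [0.3, -0.9, -0.3]
gripper_width: 0.22
finger_force: 30.0
```

```bash
python3 b.py w13 button_mid cup_mid; python3 -c "
from h import *
s=viewer.snapshot('wrist')
c=s['frame'][60:260,160:360]
cv2.imwrite('pics/w13c.png',cv2.cvtColor(cv2.resize(c,None,fx=3,fy=3,interpolation=cv2.INTER_CUBIC),cv2.COLOR_RGB2BGR))
print(state()['finger_force'],state()['gripper_width'],go(.4608,.2576,.096,18), proj(s,(.4608,.2576,.067)))"
```

```text
button_mid 0.96 [259.  220.5] [0.5004 0.1415 0.009 ]
button_mid 0.73 [274.4 287.4] [0.55  0.057 0.009]
cup_mid 0.9 [258.2 120.8] [0.4617 0.2567 0.007 ]
25.8333 [0.4849 0.1905 0.19  ] [1.8471 2.54   0.0005] [0.462  0.2548 0.3312]
29.99945104122162 0.22400448926363886 (array([ 0.238, -0.007,  0.313]), 'turn', np.float64(-0.002), 'cur', np.float64(17.9), array([0.48484254, 0.19033886, 0.18981578])) [256.47768319 117.05813148]
```

View pics/w13c.png

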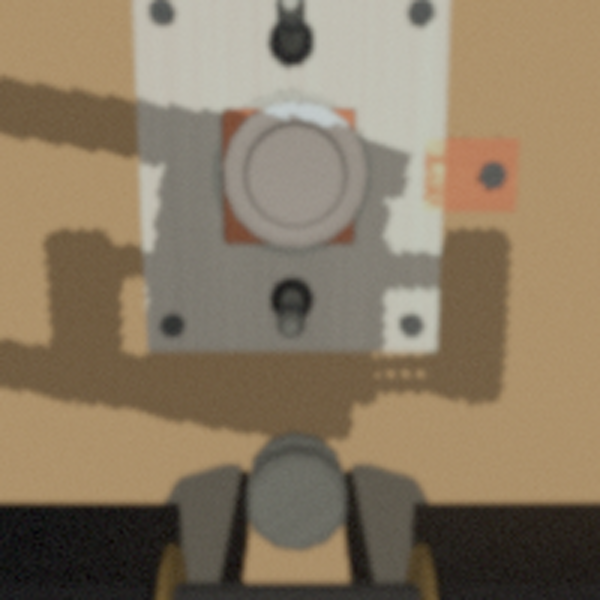

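The held button's top is at (259,226), upright. The cup is at (258.3,117.7) on the stack. That was my last allowed view, so I'll go by numbers from here.

```bash
python3 -c "
from h import *
np.set_printoptions(precision=4,suppress=True)
s=viewer.snapshot('wrist');q=state();Rm=R.from_rotvec(q['ee_rot']).as_matrix();T=q['tool_pos']
c=at(s,(258.3,117.7),.067);S=np.array([.4608,.2576,.067])
for z in(.016,.0175):
  b=at(s,(259,226),T[2]-z);print('button off',Rm.T@(b-T),'to cup',Rm.T@(c-b)/.3,'to seat',Rm.T@(S-b)/.3)
print('cup',c,1000*Rm.T@(c-S),T, 'z', (T[2]-.0965)/.3)
a=at(s,(259-16.3,226),T[2]-.0175);b=at(s,(259+16.3,226),T[2]-.0175);print('width',np.linalg.norm(a-b))
"
```

```text
button off [ 0.0045 -0.0001  0.016 ] to cup [ 0.2209 -0.0012  0.3554] to seat [ 0.2232 -0.0067  0.3554]
button off [ 0.0039 -0.0001  0.0175] to cup [ 0.2228 -0.0012  0.3504] to seat [ 0.2252 -0.0067  0.3504]
cup [0.4626 0.2574 0.067 ] [-0.6975  1.6548  0.0004] [0.4847 0.1903 0.1897] z 0.31051054368755354
width 0.020231224079853234
```

apply_moves(targets=[0.1,-0.002,0,0,0,0,0,0.2,-0.004,0,0,0,0,0,0.223,-0.004,0.05,0,0,0,0,0.223,-0.004,0.15,0,0,0,0,0.223,-0.004,0.22,0,0,0,0,0.223,-0.004,0.26,0,0,0,0,0.223,-0.004,0.285,0,0,0,0,0.223,-0.004,0.3,0,0,0,0,0.223,-0.004,0.307,0,0,0,0,0.223,-0.004,0.307,0,0,0,0,0.223,-0.004,0.307,0,0,0,0])

```text
time: 26.85
tool_pos: [0.4629, 0.2546, 0.0983]
ee_rot: [1.846, 2.54, 0.002]
ft_force: [0.4, -0.6, -0.7]
gripper_width: 0.223
finger_force: 30.0
```

```bash
python3 b.py w14 button_mid cup_mid; python3 -c "
from h import *
print(state())"
```

```text
button_mid 0.63 [260.4 218.9] [0.4696 0.2383 0.009 ]
cup_mid 0.78 [258.6 216. ] [0.4675 0.2398 0.007 ]
27.0 [0.4626 0.2547 0.0982] [1.8461 2.5409 0.0019] [0.4417 0.3173 0.2391]
{'time': 27.0, 'joint_positions': array([ 2.91957960e-01,  3.63850468e-01,  1.77853372e+00,  3.38605766e-05,
        9.97709038e-01, -2.22048206e-02]), 'qd': array([ 2.54774694e-03,  1.14861494e-03,  4.55893450e-03, -1.07760031e-03,
        2.66217329e-05, -8.25174267e-04]), 'joint_torque': array([-5.48480102e-02, -4.45444643e+01, -2.32419831e+01,  6.43611979e-02,
        8.78330116e-03, -2.31650101e-04]), 'tool_pos': array([0.46258233, 0.25473359, 0.09822893]), 'ee_rot': array([1.84607990e+00, 2.54087139e+00, 1.90080784e-03]), 'ft_force': array([ 0.264814  ,  0.16125098, -0.68671757]), 'moment': array([-0.00876642,  0.04206615,  0.01562723]), 'finger_force': 29.999898076057434, 'gripper_width': 0.22580046849886598}
```

apply_moves(targets=[0,0,0.003,0,0,0,0,0,0,0.003,0,0,0,0,0,0,0.005,0,0,0,0,0,0,0.005,0,0,0,0,0,0,0.005,0,0,0,0])

```text
time: 27.42
tool_pos: [0.4625, 0.2548, 0.0974]
ee_rot: [1.845, 2.541, 0.002]
ft_force: [-1.9, -0.3, 9.6]
gripper_width: 0.225
finger_force: 30.0
```

Contact came at z=.0975, the height expected for the recess floor. I'll release and rise.

apply_moves(targets=[0,0,-0.003,0,0,0,0,0,0,-0.003,0,0,0,0.5,0,0,-0.003,0,0,0,0.5,0,0,-0.003,0,0,0,0.5,0,0,-0.003,0,0,0,0.5,0,0,-0.05,0,0,0,0.6,0,0,-0.15,0,0,0,1,0,0,-0.25,0,0,0,1,0,0,-0.28,0,0,0,1,0,0,-0.28,0,0,0,1,0,0,-0.28,0,0,0,1])

```text
time: 28.33
tool_pos: [0.4619, 0.2546, 0.1798]
ee_rot: [1.846, 2.542, 0.0]
ft_force: [0.6, 0.5, 0.2]
gripper_width: 0.881
finger_force: 0.0
```

```bash
python3 b.py w15 button_mid cup_mid; cat > k.py <<'E'
from h import *
np.set_printoptions(precision=4,suppress=True)
S=np.array([.4608,.2576]);print('time',state()['time'])
for n in('wrist','top','side'):
    s=viewer.snapshot(n);save(n+'k',s)
    print(n,'exp btn',proj(s,(*S,.071)),'cup',proj(s,(*S,.060)))
    for l in('button_mid','cup_mid','block_mid','puck_mid'):
        print('  ',l,[(round(r['conf'],2),np.round(r['xy'],1).tolist()) for r in models.place_of(n,l)[:2]])
E
python3 k.py; python3 -c "
from h import *
print(go(.644,-.2225,.18,-11.4))"
```

```text
button_mid 0.88 [262.7 188.6] [0.4692 0.2471 0.009 ]
cup_mid 0.65 [259.7 188.9] [0.4661 0.2452 0.007 ]
28.4833 [0.4609 0.2543 0.1782] [-1.8453 -2.5401  0.0042] [0.4408 0.3173 0.3205]
time 28.4833
wrist exp btn [260.3487 191.5508] cup [260.3038 188.7873]
   button_mid [(0.58, [259.8, 187.8])]
   cup_mid [(0.86, [262.8, 190.6])]
   block_mid []
   puck_mid []
top exp btn [134.6499 239.749 ] cup [136.6065 240.0474]
   button_mid [(0.52, [135.9, 236.5])]
   cup_mid [(0.76, [139.5, 238.1]), (0.34, [237.1, 203.3])]
   block_mid [(0.65, [139.3, 239.4]), (0.5, [230.5, 261.3])]
   puck_mid []
side exp btn [225.2724 113.1086] cup [225.5445 116.3896]
   button_mid [(0.6, [228.7, 113.8]), (0.59, [226.2, 114.3])]
   cup_mid [(0.69, [225.9, 117.8]), (0.52, [227.2, 115.3])]
   block_mid [(0.56, [226.0, 120.3])]
   puck_mid [(0.49, [228.3, 121.2])]
(array([-1.7  ,  0.085,  0.   ]), 'turn', np.float64(0.653), 'cur', np.float64(18.0), array([0.46201667, 0.2546327 , 0.18009907]))
```

The button is standing in the cup. I'll check how well it's centred with circle fits, and start moving to the bar.

```bash
python3 -c "
from h import *
np.set_printoptions(precision=4,suppress=True)
s=viewer.snapshot('wrist');q=state();Rm=R.from_rotvec(q['ee_rot']).as_matrix();S=np.array([.4608,.2576,0])
x0,y0=210,140;g=cv2.cvtColor(s['frame'][y0:y0+100,x0:x0+100],cv2.COLOR_RGB2GRAY);g=cv2.GaussianBlur(cv2.resize(g,None,fx=4,fy=4,interpolation=cv2.INTER_CUBIC),(7,7),0)
for nm,R0,z in(('button',.011,.080),('cup',.023,.067)):
    r=R0/(s['extrinsics'][2][3]-z)*272*4*1.03
    c=cv2.HoughCircles(g,cv2.HOUGH_GRADIENT,1,5,param1=60,param2=12,minRadius=int(r*.88),maxRadius=int(r*1.12))
    for k in (c[0][:3] if c is not None else []):
        p=((k[0]+.5)/4-.5+x0,(k[1]+.5)/4-.5+y0);w=at(s,p,z);print(nm,np.array(p),k[2]/r,w,1000*(Rm.T@(w-S))[:2])
"
```

apply_moves(targets=[-1,0.05,0,0,0,0.3,1,-1,0.05,0,0,0,0.653,1,-1,0.05,0,0,0,0.653,1,-1,0.05,0,0,0,0.653,1,-1,0.05,0,0,0,0.653,1,-1,0.05,0,0,0,0.653,1,-1,0.05,0,0,0,0.653,1,-1,0.05,0,0,0,0.653,1,-1,0.05,0,0,0,0.653,1,-1,0.05,0,0,0,0.653,1])

```text
time: 30.12
tool_pos: [0.5686, -0.0259, 0.1797]
ee_rot: [-2.431, -1.988, 0.0]
ft_force: [0.7, 0.3, -0.1]
gripper_width: 1.0
finger_force: 0.0
```

```bash
python3 -c "
from h import *
print(go(.644,-.2225,.18,-11.4))"
```

```text
(array([-0.592,  0.377, -0.002]), 'turn', np.float64(-0.001), 'cur', np.float64(-11.5), array([ 0.56861087, -0.02591872,  0.17971257]))
```

apply_moves(targets=[-0.592,0.377,0,0,0,0,1,-0.592,0.377,0,0,0,0,1,-0.592,0.377,0,0,0,0,1,-0.592,0.377,0,0,0,0,1,-0.592,0.377,0,0,0,0,1,-0.592,0.377,0,0,0,0,1,-0.592,0.377,0,0,0,0,1,-0.592,0.377,0,0,0,0,1,-0.592,0.377,0,0,0,0,1])

```text
time: 30.87
tool_pos: [0.6445, -0.2195, 0.1801]
ee_rot: [-2.427, -1.992, -0.0]
ft_force: [-0.3, 0.0, 0.4]
gripper_width: 0.998
finger_force: 0.0
```

```bash
python3 b.py w16 bar_mid; python3 e.py w17 bar .008 .644 -.2225 66; python3 -c "
from h import *
print(go(.644,-.2225,.027,-11.4))"
```

```text
30.9667 [ 0.6447 -0.2199  0.1805] [-2.4279 -1.9931 -0.0003] [ 0.6571 -0.155   0.3209]
bar [ 0.6435 -0.2205] ((0.6433210968971252, -0.22242914140224457), (0.12777310609817505, 0.03512279689311981), 78.30155944824219) px [258.5593 182.6273]
31.0167 0.0 (array([-0.008, -0.001,  0.512]), 'turn', np.float64(-0.25), 'cur', np.float64(-11.2), array([ 0.6448, -0.2203,  0.1806]))
(array([-0.008, -0.001,  0.512]), 'turn', np.float64(0.003), 'cur', np.float64(-11.2), array([ 0.64482806, -0.22031416,  0.18061035]))
```

apply_moves(targets=[-0.007,-0.003,0.12,0,0,0.005,0.6,-0.007,-0.003,0.25,0,0,0.005,0.6,-0.007,-0.003,0.38,0,0,0.005,0.6,-0.007,-0.003,0.47,0,0,0.005,0.6,-0.007,-0.003,0.512,0,0,0.005,0.6,-0.007,-0.003,0.512,0,0,0.005,0.6,-0.007,-0.003,0.512,0,0,0.005,0,-0.007,-0.003,0.512,0,0,0.005,0,-0.007,-0.003,0.512,0,0,0.005,0,-0.007,-0.003,0.512,0,0,0.005,0,-0.007,-0.003,0.512,0,0,0.005,0,-0.007,-0.003,0.512,0,0,0.005,0,-0.007,-0.003,0.512,0,0,0.005,0,-0.007,-0.003,0.512,0,0,0.005,0,-0.007,-0.003,0.512,0,0,0.005,0])

```text
time: 32.27
tool_pos: [0.6437, -0.2242, 0.027]
ee_rot: [2.434, 1.985, 0.0]
ft_force: [-2.0, 1.6, 5.7]
gripper_width: 0.339
finger_force: 30.0
```

```bash
python3 -c "
from h import *
q=state();print(q['finger_force'],q['gripper_width'],q['ft_force'],go(.4608,.2576,.18,18))"
```

```text
30.001620948314667 0.3392033502815819 [-1.9854572   1.63885735  5.65726036] (array([ 1.451, -0.92 , -0.51 ]), 'turn', np.float64(-0.658), 'cur', np.float64(-11.6), array([ 0.64370783, -0.22423531,  0.02697487]))
```

apply_moves(targets=[0,0,-0.05,0,0,0,0,0,0,-0.15,0,0,0,0,0,0,-0.28,0,0,0,0,0,0,-0.42,0,0,0,0,0,0,-0.55,0,0,0,0,0.05,-0.04,-0.6,0,0,-0.05,0,0.14,-0.1,-0.6,0,0,-0.14,0,0.24,-0.18,-0.6,0,0,-0.23,0,0.35,-0.26,-0.6,0,0,-0.32,0,0.46,-0.34,-0.6,0,0,-0.41,0,0.57,-0.42,-0.6,0,0,-0.5,0,0.68,-0.5,-0.6,0,0,-0.58,0,0.79,-0.58,-0.6,0,0,-0.658,0,0.9,-0.66,-0.6,0,0,-0.658,0,1,-0.72,-0.6,0,0,-0.658,0,1,-0.738,-0.6,0,0,-0.658,0,1,-0.738,-0.6,0,0,-0.658,0,1,-0.738,-0.6,0,0,-0.658,0])

```text
time: 33.77
tool_pos: [0.487, 0.1139, 0.2062]
ee_rot: [1.845, 2.542, -0.001]
ft_force: [-0.5, -0.4, -1.4]
gripper_width: 0.337
finger_force: 30.0
```

```bash
cat > m.py <<'E'
from h import *
np.set_printoptions(precision=4,suppress=True)
s=viewer.snapshot('wrist');save('w18',s);q=state();T=q['tool_pos'];Rm=R.from_rotvec(q['ee_rot']).as_matrix()
print(q['time'],T,q['finger_force'],q['gripper_width'],go(.4608,.2576,.13,18))
zt=T[2]-.019   # bar top face (TCP .027 at grasp, top .008)
g=cv2.cvtColor(s['frame'],cv2.COLOR_RGB2GRAY).astype(float)
# far edge & far hole of bar along tool x, profile averaged across y
o=np.array([*T[:2],zt])
for off in(-.010,0,.010):
    xs=np.arange(.0,.085,.001);P=[proj(s,o+Rm[:,0]*x+Rm[:,1]*off) for x in xs]
    print(off,[int(g[int(round(p[1])),int(round(p[0]))]) for p in P])
ys=np.arange(-.026,.027,.001);x=.028
print('y prof',[int(g[tuple(np.round(proj(s,o+Rm[:,0]*x+Rm[:,1]*y)).astype(int)[::-1])]) for y in ys])
print('px centre',proj(s,o),proj(s,o+Rm[:,0]*.0625),models.place_of('wrist','bar_mid')[:1],'seat',proj(s,(.4608,.2576,.026)))
E
python3 m.py
```

```text
33.8167 [0.4875 0.1133 0.2062] 29.998742043972015 0.33366892047187147 (array([0.485, 0.064, 0.254]), 'turn', np.float64(-0.0), 'cur', np.float64(18.0), array([0.4875, 0.1133, 0.2062]))
-0.01 [107, 110, 107, 107, 109, 111, 108, 110, 108, 109, 111, 108, 109, 111, 110, 109, 108, 108, 110, 111, 109, 109, 108, 110, 110, 107, 109, 109, 109, 109, 106, 108, 109, 107, 108, 108, 107, 108, 108, 111, 110, 110, 105, 104, 99, 95, 95, 88, 90, 90, 92, 97, 102, 106, 111, 111, 111, 109, 110, 109, 110, 109, 111, 111, 110, 102, 98, 98, 96, 96, 98, 98, 96, 96, 112, 129, 130, 128, 129, 128, 130, 131, 166, 192, 193]
0 [113, 111, 112, 111, 115, 113, 110, 113, 114, 114, 113, 111, 114, 113, 112, 110, 111, 111, 113, 113, 111, 114, 114, 115, 115, 112, 112, 113, 114, 114, 113, 113, 113, 113, 113, 112, 115, 112, 109, 93, 88, 95, 95, 97, 97, 99, 99, 98, 97, 99, 96, 97, 98, 97, 97, 98, 99, 98, 110, 115, 114, 116, 115, 113, 115, 105, 94, 100, 95, 97, 95, 97, 96, 99, 118, 128, 130, 131, 143, 166, 193, 196, 194, 195, 196]
0.01 [112, 113, 111, 112, 112, 110, 111, 111, 113, 111, 112, 111, 111, 109, 111, 111, 111, 113, 111, 111, 110, 110, 113, 112, 111, 111, 112, 113, 110, 110, 111, 111, 113, 113, 113, 112, 110, 109, 113, 112, 110, 113, 112, 111, 110, 111, 112, 113, 111, 109, 114, 112, 112, 110, 110, 111, 112, 113, 113, 111, 112, 109, 108, 110, 110, 104, 97, 99, 95, 98, 98, 100, 96, 99, 120, 147, 189, 194, 195, 193, 138, 53, 55, 67, 64]
y prof [100, 96, 98, 97, 98, 98, 97, 98, 98, 106, 112, 111, 114, 109, 111, 108, 109, 111, 111, 111, 109, 111, 108, 109, 112, 110, 114, 111, 108, 109, 110, 111, 113, 108, 108, 111, 110, 112, 108, 110, 112, 107, 112, 142, 150, 151, 151, 150, 151, 151, 150, 152, 148]
px centre [259.8338 232.059 ] [260.043  130.4775] [{'xy': [260.6, 225.1], 'conf': 0.61}] seat [276.9282  48.624 ]
```

```bash
cat > n.py <<'E'
from h import *
np.set_printoptions(precision=4,suppress=True)
s=viewer.snapshot('wrist');q=state();T=q['tool_pos'];Rm=R.from_rotvec(q['ee_rot']).as_matrix()
# rectify the bar top plane: 4 px/mm, tool x up, tool y right
o=np.array([*T[:2],T[2]-.019]);xs=np.arange(.09,-.02,-.00025);ys=np.arange(-.035,.035,.00025)
mp=np.array([[proj(s,o+Rm[:,0]*x+Rm[:,1]*y) for y in ys] for x in xs],np.float32)
im=cv2.remap(s['frame'],mp,None,cv2.INTER_CUBIC);cv2.imwrite('pics/rect.png',im)
g=cv2.GaussianBlur(cv2.cvtColor(im,cv2.COLOR_RGB2GRAY),(5,5),0).astype(float)
for x in(.012,.025,.035,.060):
    r=g[int((.09-x)/.00025)-6:int((.09-x)/.00025)+6].mean(0);d=np.abs(np.gradient(r));c=len(ys)//2
    L=np.argmax(d[20:c-20])+20;Rr=np.argmax(d[c+20:-5])+c+20;print(x,ys[L],ys[Rr],(ys[L]+ys[Rr])/2,d[L],d[Rr])
w=g[int((.09-.063)/.00025):int((.09-.034)/.00025),int((-.014+.035)/.00025):int((.014+.035)/.00025)]
m=(w<105).astype(np.uint8);N,Lb,st,ce=cv2.connectedComponentsWithStats(m);i=1+np.argmax(st[1:,4])
print('hole: x',.063-ce[i][1]*.00025,'y',-.014+ce[i][0]*.00025,'size mm',st[i][2:4]*.25)
E
python3 n.py
```

```text
0.012 -0.016499999999999987 0.015000000000000041 -0.0007499999999999729 4.541666666666664 11.041666666666657
0.025 -0.028999999999999998 0.015250000000000041 -0.006874999999999978 7.833333333333336 4.666666666666671
0.035 -0.016749999999999987 0.016750000000000043 2.7755575615628914e-17 2.5416666666666714 3.125
0.06 -0.023749999999999993 0.016500000000000042 -0.0036249999999999755 7.208333333333329 7.083333333333336
hole: x 0.047011435958631664 y -0.0007476630867143987 size mm [20.25 20.25]
```

The bar's offset in the grip is about +2.5 mm along tool x and it isn't skewed. I'll move over the studs and lower partway.

apply_moves(targets=[0.1,0.015,0,0,0,0,0,0.22,0.03,0,0,0,0,0,0.34,0.045,0,0,0,0,0,0.44,0.06,0.05,0,0,0,0,0.477,0.065,0.12,0,0,0,0,0.477,0.065,0.18,0,0,0,0,0.477,0.065,0.22,0,0,0,0,0.477,0.065,0.22,0,0,0,0,0.477,0.065,0.22,0,0,0,0])

```text
time: 34.67
tool_pos: [0.4617, 0.2553, 0.1398]
ee_rot: [-1.848, -2.539, 0.002]
ft_force: [1.6, 0.7, -1.9]
gripper_width: 0.341
finger_force: 30.0
```

```bash
cat > p.py <<'E'
from h import *
np.set_printoptions(precision=4,suppress=True)
s=viewer.snapshot('wrist');q=state();T=q['tool_pos'];Rm=R.from_rotvec(q['ee_rot']).as_matrix();print(T,q['ft_force'],go(.4608,.2576,.107,18))
# far hole content rectified at bar top plane and at stud tip plane
for nm,z in(('top plane',T[2]-.019),('tip plane',.092)):
    o=np.array([*T[:2],z]);xs=np.arange(.066,.026,-.002);ys=np.arange(-.016,.017,.002)
    mp=np.array([[proj(s,o+Rm[:,0]*x+Rm[:,1]*y) for y in ys] for x in xs],np.float32)
    g=cv2.cvtColor(cv2.remap(s['frame'],mp,None,cv2.INTER_LINEAR),cv2.COLOR_RGB2GRAY);print(nm)
    for x,r in zip(xs,g): print(round(x*1000),' '.join(f'{v:3d}' for v in r))
E
python3 p.py
```

```text
[0.4623 0.2555 0.1407] [-0.4279 -0.058  -1.3955] (array([ 0.008, -0.003,  0.112]), 'turn', np.float64(-0.002), 'cur', np.float64(17.9), array([0.4623, 0.2555, 0.1407]))
top plane
66 128 127 127 128 126 126 128 126 126 127 126 128 128 128 128 127 134
64 118 117 115 113 115 114 115 115 118 118 117 115 114 115 115 119 133
62 118 116 112 113 116 114 114 114 117 116 116 117 111 114 113 117 128
60 117 114 113 112 115 113 114 115 118 117 115 117 111 117 113 114 127
58 117 115 112 114 114 112 113 114 116 117 115 116 112 116 113 115 129
56 117 114 111 112 115 106  88  84  87  95 111 116 111 115 112 117 128
54 115 116 111 112 107  95  36  71  71  44  81 108 111 113 114 116 129
52 118 115 112 106 120 115  61  97 103  67 109 113 110 112 112 117 128
50 117 114 111 101 124 125  97 111 108  89 128 124 102 113 112 116 127
48 116 115 111 103 124 125 123 102  97 121 128 125 100 113 111 117 127
46 117 115 112  97 124 126 126 124 126 127 129 123  99 113 112 115 126
44 117 116 111  96 120 123 118 118 116 118 123 110 104 113 112 115 127
42 115 116 112 106  89 111 115 113 114 114 108  97 108 114 111 116 12
[... 1370 characters left out ...]
1  96 122 126 127 124 112 109 121 128 127 118 102 112 113 115
42 115 112  95 122 126 126 127 124 125 123 128 126 112 102 113 112 114
40 115 111  96 112 124 122 119 119 117 117 123 124  99 106 113 113 113
38 114 113 108  92 110 114 115 114 113 116 115 104  96 110 114 112 114
36 112 112 109 104  91 105 115 114 114 111 100  94 109 112 114 112 113
34 114 112 112 112 108  95  92  92  93  91 101 110 114 112 113 111 114
32 115 111 111 112 113 110 108 105 110 111 113 114 113 111 112 113 115
30 114 112 111 113 112 111 112 112 115 113 113 111 112 111 113 111 113
28 115 111 112 114 113 111 112 112 116 112 112 111 113 112 112 112 114
26 114 112 109 112 115 111 110 112 116 112 113 112 114 112 114 113 113
```

Through the far hole the stud tip shows within about 1.5 mm of the hole's centre. I'll lower past the tips.

apply_moves(targets=[-0.003,0.001,0.02,0,0,0,0,-0.003,0.001,0.04,0,0,0,0,-0.003,0.001,0.06,0,0,0,0,-0.003,0.001,0.08,0,0,0,0,-0.003,0.001,0.096,0,0,0,0,-0.003,0.001,0.1,0,0,0,0,-0.003,0.001,0.1,0,0,0,0])

```text
time: 35.3
tool_pos: [0.4615, 0.2553, 0.1098]
ee_rot: [-1.846, -2.541, 0.002]
ft_force: [-0.9, 0.8, -2.5]
gripper_width: 0.34
finger_force: 30.0
```

```bash
python3 p.py | head -20
```

```text
[0.4617 0.2554 0.1102] [-0.9825  1.1904 -2.0189] (array([ 0.008, -0.001,  0.011]), 'turn', np.float64(0.0), 'cur', np.float64(18.0), array([0.4617, 0.2554, 0.1102]))
top plane
66 128 127 127 129 127 129 129 129 127 128 130 129 128 129 129 129 130
64 118 117 115 116 117 116 116 117 118 117 118 119 117 117 115 119 129
62 118 117 113 113 115 116 114 117 117 117 117 117 114 114 112 118 129
60 119 117 115 113 116 116 115 114 118 117 117 116 114 115 113 117 128
58 118 117 114 113 112 115 116 112 118 115 116 115 114 115 113 117 128
56 120 116 113 114 116 109  89  78  83  93 110 115 114 114 114 117 129
54 118 117 114 112 107  87  29  66  73  58  57 105 112 115 115 115 127
52 120 117 115 109 117  92  28  62  67  56  31 108 109 114 114 115 128
50 119 118 114 103 125 114  51  86  95  82  59 127 102 114 115 115 128
48 119 116 114 100 125 126  87 103 114  97 105 129 103 114 113 116 128
46 118 116 114  98 125 127 116  94 113  89 120 130  98 113 112 115 129
44 119 116 114 100 116 127 127 114 105 116 127 122 101 114 113 116 126
42 119 115 114 109  96 122 126 125 123 123 124 100 109 114 113 114 130
40 120 115 115 110 107  94 101 109 111 102  93 108 112 114 113 114 127
38 120 115 113 111 113 111 104  98 103 106 112 114 112 114 114 115 126
36 119 116 115 112 113 113 111 111 116 114 114 112 113 115 113 115 127
34 118 116 113 109 112 113 112 113 117 115 115 114 112 116 114 116 125
32 115 116 114 111 113 113 112 110 116 114 113 114 113 114 113 112 102
```

apply_moves(targets=[-0.004,0.002,0,0,0,0,0,-0.004,0.002,0.003,0,0,0,0,-0.004,0.002,0.006,0,0,0,0,-0.004,0.002,0.009,0,0,0,0,-0.004,0.002,0.009,0,0,0,0,-0.004,0.002,0.009,0,0,0,0])

```text
time: 35.85
tool_pos: [0.4628, 0.2545, 0.1077]
ee_rot: [1.846, 2.542, -0.0]
ft_force: [-0.1, 1.1, -2.2]
gripper_width: 0.342
finger_force: 30.0
```

apply_moves(targets=[0,0,0.003,0,0,0,0,0,0,0.003,0,0,0,0,0,0,0.006,0,0,0,0,0,0,0.006,0,0,0,0,0,0,0.006,0,0,0,0])

```text
time: 36.27
tool_pos: [0.463, 0.2545, 0.1069]
ee_rot: [1.846, 2.541, 0.001]
ft_force: [-1.9, -0.9, 5.6]
gripper_width: 0.341
finger_force: 30.0
```

Contact came at .107, as predicted, with the bar on the button. I'll release and retreat.

apply_moves(targets=[0,0,-0.002,0,0,0,0,0,0,-0.003,0,0,0,0.38,0,0,-0.003,0,0,0,0.42,0,0,-0.003,0,0,0,0.6,0,0,-0.003,0,0,0,0.6,0,0,-0.003,0,0,0,0.6,0,0,-0.04,0,0,0,0.6,0,0,-0.12,0,0,0,0.6,0,0,-0.25,0,0,0,0.6,0,0,-0.3,0,0,0,0.6,0,0,-0.3,0,0,0,0.6,0,0,-0.3,0,0,0,0.6])

```text
time: 37.27
tool_pos: [0.4633, 0.2546, 0.1967]
ee_rot: [1.845, 2.541, 0.003]
ft_force: [-0.5, 0.2, 0.2]
gripper_width: 0.6
finger_force: 0.0
```

```bash
cat > r.py <<'E'
from h import *
np.set_printoptions(precision=4,suppress=True)
s=viewer.snapshot('wrist');save('w20',s);q=state();print(q['time'],q['tool_pos'],q['finger_force'])
S=np.array([.4608,.2576]);X=np.array([.951,.309]);Y=np.array([-.309,.951])
xs=np.arange(.075,-.0751,-.00025);ys=np.arange(-.03,.0301,.00025)
mp=np.array([[proj(s,(*(S+Y*x+X*y),.088)) for y in ys] for x in xs],np.float32)
im=cv2.remap(s['frame'],mp,None,cv2.INTER_CUBIC);cv2.imwrite('pics/rect2.png',cv2.cvtColor(im,cv2.COLOR_RGB2BGR))
g=cv2.cvtColor(im,cv2.COLOR_RGB2GRAY)
for x in range(72,-73,-4): print(x,' '.join(f'{g[int((75-x)*4),int((y+30)*4)]:3d}' for y in range(-28,29,3)))
for n in('wrist','top','side'):
    c=viewer.snapshot(n);print(n,'exp',proj(c,(*S,.084)),[(round(r['conf'],2),np.round(r['xy'],1).tolist()) for r in models.place_of(n,'bar_mid')[:2]])
E
python3 r.py
```

```text
37.3167 [0.4625 0.2543 0.1954] 0.0
72  90  91  92  90  92  92  91  89  89  91  92  90  91  90  92  91  90  93 140
68  91  92  93  91  90  92  91  93  91  88  90  88  90  91  91  89  92  92 139
64 114 113 112 114 112 113 112 111 111 110 112 112 112 112 110 114 109 128 157
60 118 118 116 120 114 110 107 108 109 107 111 110 108 108 107 118 118 137 182
56 120 115 117 119 115 106 103 106 104 105 105 107 108 106 105 115 119 129 182
52 118 118 116 117 115 107 102 104  90  69  67  91 106 101 105 114 117 128 182
48 116 119 118 119 114 108 104  90  31  78  70  35 107 102 103 116 117 125 134
44 116 119 117 118 114 106 100 114  78 101  87  85 115 100 105 115 119 117 118
40 117 119 116 120 116 106 103 104 116 111 115 118 105 105 104 116 116 118 119
36 117 117 117 119 114 107 104  99  98 105 107  97 104 104 103 111 115 118 117
32 116 116 118 118 114 107 102 106 103 103 106 105 105 102 103 113 115 120 116
28 113 116 117 115 101 106 102 104 103 100 104 104 105 103 105 107 115 118 116
24 117 117 117  86  91 105 103 103 101 104 105 103 102 101 104  89 106 117 117
20 114 116 113  82  91 108 102 103 104
[... 1331 characters left out ...]
149 162 155 113 140 154 147 143 115 152 160 150 143 143 141
-52 144 143 142 144 148 160 160 130  92 106 111  92 121 159 158 150 143 143 142
-56 143 143 142 142 149 161 162 159 150 138 137 149 159 158 160 150 143 143 142
-60 144 142 143 143 148 158 158 158 156 157 159 157 158 161 159 148 142 144 141
-64 132 133 132 132 137 144 145 144 144 142 142 142 144 144 144 138 133 134 134
-68  47  46  47  45  46  48  48  47  49  48  46  46  46  48  48  50  49  48  50
-72  53  50  51  50  52  51  53  53  54  54  54  55  51  54  52  56  53  53  54
wrist exp [258.4351 190.0416] [(0.92, [260.2, 190.7])]
top exp [132.2648 239.3852] [(0.7, [134.7, 235.6])]
side exp [224.9462 109.1732] [(0.69, [223.7, 108.3])]
```

The bar is square, its edges fit the expected height plane along its length, and both studs show in their holes. The gripper is clear, so I'll hand the job in.

```bash
python3 -c "
from h import *
print(ticket.job_done())"
```

```text
the job is handed in; nothing more can be done
None
```

The clamp is stacked on the seat in the order asked (puck, block, cup, button), with the bar level on the button over both studs, and handed in at about 37 s of the 134 s; the fuse carrier and brass protectors were never gripped or approached, though I took no final picture of them.

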